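Refit the fridge control knob and hold it half in

TASK

The fridge's control box is out on the worktop without its knob: put the knob back on the square shaft, pushed fully down onto the collar, with its nose pointing to the raised mark on top of the box. Then press the knob in against the spring about half way, 7 of its 14 mm, for the fan test and keep holding it there: the program finishes while the robot is still pressing. Never push it all the way in, since that starts a defrost, and leave the other things on the worktop alone.

Things in the scene. Friction and masses are not known exactly. Their poses are not given: they have to be found in the camera images.
- control_box: white plastic box, 130 (x) x 110 (y), 55 high, fixed to the worktop, on the left or the right of the robot. Origin: centre of its underside; z up; the shaft stands at the centre of its top and the raised mark lies towards its +x edge. A flat grey trim ring (3 high, 42 across) surrounds the shaft.
- mark (a point): top centre of the only raised mark on the box's top: a grey rib 18 long (x) x 5 wide, 4 high, 52 from the shaft's axis
- shaft_seat (a point): centre of the top face of the steel shaft's round collar (25 across), where the knob's underside comes to rest: 20 above the box's top (75 above the worktop) when out; moves down with the shaft; axes as the box's.
- shaft_tip (a point): centre of the upper end of the square shaft, 12 x 12 (bevelled to 8.4 x 8.4 over its last 3.5), which stands up 18 from the collar (shaft_seat), its flats square to the box's sides
- shaft (a joint): how far the spring-loaded shaft is pressed down, m: 0 out (at the start), 0.014 at its lower stop. It only slides, straight down, and does not turn. Spring: starts to move at about 2.4 N, then 0.8 N per mm (8 N at 7 mm, 13.6 N at the stop); it springs back when let go
- knob: the loose grey plastic knob, 40 to 85 g, standing upright on the worktop, bore down, on the other side from the box. Origin: centre of its underside, on the bore's axis; z up; x towards the nose. Round hub 48 across, 26 high. Square bore 13.4 x 13.4 from below, 22 deep, sides parallel to x and y: slips loosely over the shaft in four ways, of which one is right
- knob_top (a point): centre of the flat top of the knob's bar grip, 50 above its underside. The bar runs along the knob's x, 46 long, 14 wide, 24 high, standing on the hub: grip it across (along the knob's y), or press on its top
- knob_nose (a point): end of the knob's nose, a pointer 12 wide x 10 high sticking out of the hub at +x only: 42 from the axis, 21 above the underside
- screwdriver: screwdriver, 170 long, lying on the worktop along x between the control box and the knob; bystander, origin at its underside
- jar_lid: round grey jar lid, 60 across, 14 high, on the worktop nearest the robot; bystander, origin at its underside
- yoghurt_tub: small white tub with a lid, 60 across, 70 high; bystander, origin at its underside
- butter_tub: yellow oblong tub with a clear lid, 81 x 116, 55 high; bystander, origin at its underside
- ice_tray: white ice-cube tray, 100 x 210, 35 high; bystander, origin at its underside
- mustard_jar: amber jar with a yellow cap, 64 across, 110 high, on the left (+y); bystander, origin at its underside
- juice_bottle: green bottle, 66 across, 200 high, on the right (-y); bystander, origin at its underside
- milk_carton: paper carton, 70 x 70, 207 high, on the right (-y); bystander, origin at its underside
Not all that is in view belongs to the job. There is more than one size of the knob; the one meant has the size given above.

How it is judged:
By the outcome, as a careful person would: the job done as asked, in the order asked, and still so for the second after the job is handed in, while the arm keeps its last pose, push and grip.
It also fails if it takes over 45 s, if anything falls off the work surface, if the arm or the gripper's body presses on something with over 40 N, if the wrist force passes 120 N, or if a joint passes its speed limit or range.

ROBOT

A 6-joint arm with a two-finger parallel gripper is mounted at the origin on the work surface. World frame = base frame: x ahead of the robot, y to its left, z up, the work surface at z = 0. Lengths are in mm, angles in degrees, forces in N, time in s.
With the tool pointing down it reaches from about 225 to 875 mm from the base axis. Payload 3.4 kg.
Tool frame: the origin (TCP) lies at the very end of the fingers, on their centre line; the grasp point (between the pads) lies 19 mm behind it; z points along the fingers, y is the direction in which the jaws open and shut (so a half turn about z gives the same grasp; the last joint's range is limited). The gripper opens to 85 mm and grips with 20 to 120 N. Pads are 22 mm wide; open, the fingers measure 114 mm over their backs; the gripper's body (76 mm by 85 mm) begins 54 mm behind the grasp point. The pads swing forward as they close: fully open they stand 13 mm farther back than shut.
Start: joints at [-71.963, 15.808, 86.224, -0, 77.962, -6.933], TCP at [242.732, -521.293, 202.928] pointing down, gripper open.
Joint ranges: [-165.64, 165.64], [-43.16, 119.46], [12.63, 154.43], [-67.54, 247.53], [6.08, 155.33], [-154.97, 154.97]. Speed limits (degrees/s): [147.25, 147.25, 180, 180, 180, 180].

INTERFACE

Orientations are given as a 3x3 rotation matrix whose columns are the frame's x, y, z axes.
In Python, from plant import robot gives the robot as it stands.
- The arm moves only by the tool carry_out, never from a script. Its argument "plan" is a list of rows, each a list of 7 numbers: the shift along the tool's x, y, z normalised to -1 to 1, where 1 is 0.25 m, then the turn, a rotation vector about the tool's x, y, z normalised to -1 to 1, where 1 is 180 degrees, then the opening, from 0 (shut) to 1 (fully open). A call has exactly 10 rows; each row is the pose to reach, as a shift and turn from the pose commanded when the call began, along the tool's axes at that moment, turning the shorter way round; what a row does not reach only later rows make up. A row lasts 1/8 s, in which the tool goes at most 62.5 mm and 10.7 degrees, less where a joint would pass 70% of its speed; a pose out of reach is approached as far as the arm can. A call with a number of a shift or a turn outside -1 to 1 is refused whole. A call with a gripper value outside its range is refused whole. The fingers move at their own pace and stop on an object; "grip_force" is the grip in N (left out, the last holds). Time passes only in rows, so rows that repeat a pose let the fingers close, or fill a call up. It gives the time, the measured TCP pose, the force and the opening at its end, in the units of the state.
- robot.observe(): the state, without advancing time (a new reading comes with each control period).
- robot.camera(name): name is "side" or "top"; returns a dict with "pixels" (420x560x3 uint8, blue, green, red), "z_map" (420x560 float32, mm along the optical axis (not along the pixel's ray), 0 where there is no reading), "K" (3x3 intrinsics, pixels), "xyz" and "attitude" of the camera in the world. Camera axes: x right, y up, looking along -z (the intrinsics and any distortion apply to the point x, -y, -z); pixel columns grow to the right and rows downward; lengths in mm; the calibration is good to about 2 mm. A picture is of the moment at which its call begins.
- robot.sign_off(): hands the job in, once; it reports no verdict.
Trained networks look in the newest picture that a camera, given by its name, has taken for a name from the list of things; names that differ only in an ending like _2 or _b are one class to them, and where a whole thing is asked for, a point or a joint stands for the part that bears it (a point fixed in the world has none). Each returns a list of dicts, best first, with "score" (0 to 1); they miss things now and then, are a little off and sometimes report something else, mostly with a low value. They report only what shows in the picture. A call takes as long as a camera call. They do not tell look-alikes from the thing itself.
- robot.find_in(thing, camera): "position" ([column, row] in pixels, amid what is visible of it).
The state is a dict: "time_s": time; "q": joint angles; "qvel": joint speeds; "tau": joint torques, N m; "tcp_pos": TCP position; "tcp_rot": TCP orientation; "contact_force": force on the tool from outside, world axes, zero at the start; "ft_torque": the same for the moment, N m; "width": finger opening in mm.
Only numpy, scipy, OpenCV 4.12 (cv2) and the standard library are available. Lean on these libraries where they do the work, as an engineer would, in place of code of your own. Each camera call takes 0.05 s, during which the arm holds its last target. There are 200 camera calls.

## Working session

There is one attempt and no reset: what is moved stays moved. The work goes in short steps, Python scripts to look and compute and a tool call to move; the robot and the scene stay as the last step left them, time stands still between calls to the robot, and variables do not carry over. Pictures are saved under pics/ and viewed, about 8 in all and at most 12, crops included, and the job is handed in when it is done.

Besides the shell and the picture viewer there is one more tool, called as name([rows], argument=value, ...), one row to a line, values as JSON. carry_out: Moves the arm, as the interface text tells. Scaled input: -1 to 1 covers 0.25 m each way for a shift and 180 degrees each way for a turn. Its arguments: {"type":"object","properties":{"plan":{"type":"array","items":{"type":"array","items":{"type":"number","minimum":-1,"maximum":1}}},"grip_force":{"type":"number"}},"required":["plan"]}

```bash
mkdir -p pics; ls; cat > h.py <<'E'
import numpy as np, cv2
from plant import robot
def P(c,u,v,z=None):
    """pixel->world using depth (median 3x3) or plane z"""
    K=np.array(c['K']);R=np.array(c['attitude']);t=np.array(c['xyz'])
    r=np.linalg.inv(K)@[u,v,1]; d=R@np.array([r[0],-r[1],-1])
    if z is not None: return t+d*(z-t[2])/d[2]
    return t+d*c['z_map'][int(round(v)),int(round(u))]
def cloud(c):
    K=np.array(c['K']);R=np.array(c['attitude']);t=np.array(c['xyz'])
    v,u=np.mgrid[0:420,0:560]; r=np.linalg.inv(K)@np.stack([u.ravel(),v.ravel(),np.ones(u.size)])
    d=np.stack([r[0],-r[1],-np.ones(u.size)])*c['z_map'].ravel()
    return (R@d).T.reshape(420,560,3)+t
E
python3 - <<'E'
from h import *
for n in ['top','side']:
    c=robot.camera(n); print(n,c.keys(),c['xyz'],np.round(c['attitude'],3).tolist(),np.round(c['K'],1).tolist())
    cv2.imwrite(f'pics/{n}0.png',c['pixels']); np.savez(f'{n}0.npz',**c)
    for t in ['control_box','mark','shaft_tip','knob','knob_nose','knob_top','screwdriver','jar_lid']:
        print(t,[(np.round(d['position']).tolist(),round(d['score'],2),np.round(P(c,*d['position'])).tolist()) for d in robot.find_in(t,n)][:4])
print(robot.observe())
E
```

```text
pics
top dict_keys(['pixels', 'z_map', 'K', 'xyz', 'attitude']) [ 386.68935865  -28.35523254 1326.1737963 ] [[0.021, 0.989, -0.146], [-1.0, 0.02, -0.011], [-0.008, 0.146, 0.989]] [[530.7, 0.0, 288.1], [0.0, 530.7, 207.4], [0.0, 0.0, 1.0]]
control_box [([355.0, 223.0], 0.95, [537.0, -173.0, 83.0])]
mark [([355.0, 224.0], 0.84, [536.0, -173.0, 74.0]), ([193.0, 224.0], 0.17, [533.0, 218.0, 33.0])]
shaft_tip [([359.0, 221.0], 0.65, [539.0, -181.0, 93.0]), ([288.0, 289.0], 0.59, [378.0, -18.0, 15.0])]
knob [([192.0, 223.0], 0.87, [533.0, 219.0, 49.0]), ([228.0, 254.0], 0.65, [457.0, 124.0, 74.0]), ([360.0, 140.0], 0.64, [756.0, -194.0, 17.0]), ([478.0, 196.0], 0.42, [587.0, -427.0, 187.0])]
knob_nose [([227.0, 253.0], 0.94, [461.0, 128.0, 68.0]), ([160.0, 270.0], 0.9, [417.0, 294.0, 33.0]), ([191.0, 224.0], 0.88, [529.0, 218.0, 58.0])]
knob_top [([229.0, 254.0], 0.89, [456.0, 124.0, 71.0]), ([156.0, 271.0], 0.82, [414.0, 292.0, 73.0]), ([194.0, 222.0], 0.69, [536.0, 219.0, 25.0]), ([357.0, 220.0], 0.38, [542.0, -176.0, 90.0])]
screwdriver [([282.0, 239.0], 0.55, [500.0, -1.0, 27.0])]
jar_
[... 1226 characters left out ...]
, -1.79889819e-03,
        7.79620449e+01, -6.93166349e+00]), 'qvel': array([ 0.03487824,  0.04932883, -0.10570897,  0.09340706,  0.05889884,
        0.03447182]), 'tau': array([-8.02165255e-05, -4.16638684e+01, -2.46102262e+01, -1.48876325e-04,
        1.46826578e-04, -4.58847168e-06]), 'tcp_pos': array([ 242.73166137, -521.30033324,  202.93984325]), 'tcp_rot': array([[ 9.06532839e-01,  4.22135299e-01,  8.71893368e-06],
       [ 4.22135297e-01, -9.06532832e-01, -1.25942790e-04],
       [-4.52608978e-05,  1.17851845e-04, -9.99999992e-01]]), 'contact_force': array([-0.18035842, -0.50216907,  0.44438348]), 'ft_torque': array([-0.02954807, -0.03847532, -0.0105709 ]), 'width': 85.72713997681085}
```

```bash
python3 -c "
import cv2,numpy as np
a=cv2.imread('pics/top0.png');b=cv2.imread('pics/side0.png')
cv2.imwrite('pics/both0.png',cv2.resize(np.vstack([a,b]),(800,1200))[:,:])"
```

```text
(no output)
```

View pics/top0.png

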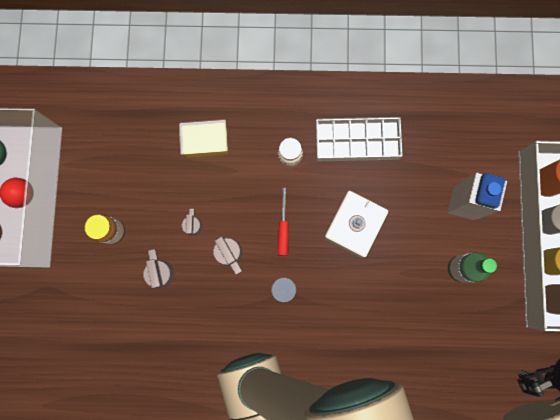

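View pics/side0.png

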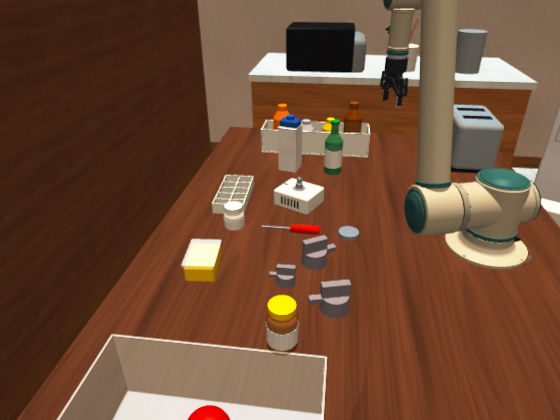

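The top picture shows three knob look-alikes: A at (227,252), B at (191,224), which is clearly small, and C at (157,271). The box is at (357,223), rotated, with its shaft at its centre. Next I'll measure sizes against the 48 mm hub and 50 mm height.

```bash
python3 - <<'E'
from h import *
c=dict(np.load('top0.npz')); X=cloud(c)
a=c['pixels']
l=cv2.resize(a[195:295,130:250],None,fx=4,fy=4,interpolation=cv2.INTER_CUBIC)
r=cv2.resize(a[180:265,315:400],(400,400),interpolation=cv2.INTER_CUBIC)
cv2.imwrite('pics/crop1.png',np.hstack([l,r])[:, :880] if 0 else cv2.resize(np.hstack([l,r]),(792,360)))
s=dict(np.load('side0.npz')); Xs=cloud(s)
for n,p in dict(A=(457,130),B=(530,225),C=(415,305)).items():
  for nm,Y in (('top',X),('side',Xs)):
    m=(np.hypot(Y[...,0]-p[0],Y[...,1]-p[1])<60)&(Y[...,2]>12)
    Q=Y[m]; z=Q[:,2]; print(n,nm,m.sum(),'zmax pct',np.percentile(z,[50,80,90,95,99]).round(1))
    H=Q; print('  hist',np.histogram(z,np.arange(10,80,5))[0])
m=(X[...,2]>-20)&(X[...,2]<20)&(abs(X[...,0]-480)<80)&(abs(X[...,1]-60)<30)
print('table z',X[m][:,2].mean(),X[m][:,2].std())
# box top outline by white colour
hsv=cv2.cvtColor(a,cv2.COLOR_BGR2HSV)
w=((hsv[...,1]<40)&(hsv[...,2]>150)).astype(np.uint8); w[:, :315]=0;w[:,400:]=0;w[:180]=0;w[265:]=0
cs,_=cv2.findContours(w,cv2.RETR_EXTERNAL,2); k=max(cs,key=cv2.contourArea)
pts=np.array([P(c,u,v,55)[:2] for u,v in k[:,0]],np.float32); print('box',cv2.minAreaRect(pts))
# knobs outline
sat=hsv[...,1]
for n,(u,v) in dict(A=(227,252),B=(191,224),C=(157,271)).items():
    print(n,hsv[v-1:v+2,u-1:u+2].reshape(-1,3).mean(0))
print('wood',hsv[240,255])
E
```

```text
A top 701 zmax pct [39.3 71.4 73.  74.5 76.1]
  hist [  2  10  12  10  91 250  68   6   5   5   4  56 160]
A side 745 zmax pct [39.3 66.3 71.7 72.6 73.9]
  hist [ 19  47  42  57  61 155  42  41  40  41  42  48 110]
B top 327 zmax pct [28.7 48.7 50.7 52.2 54.7]
  hist [  6  14  55 104  22   3  12  67  41   3   0   0   0]
B side 396 zmax pct [28.7 47.6 50.3 51.1 52. ]
  hist [18 39 60 89 33 31 31 46 49  0  0  0  0]
C top 752 zmax pct [39.8 70.7 72.6 73.6 75.8]
  hist [ 12  20  13  27  71 242  60  14  17  12  17  74 156]
C side 1038 zmax pct [39.5 67.9 72.  73.  74.2]
  hist [ 26  56  51  77  78 247  56  52  50  51  51  61 180]
table z 0.09431354340953965 2.6856722463800042
box ((539.4699096679688, -179.74932861328125), (106.88993835449219, 126.39808654785156), 63.64122772216797)
A [  8.66666667  32.55555556 205.66666667]
B [  8.11111111  34.88888889 147.22222222]
C [ 5.66666667 35.         94.        ]
wood [  8 132 110]
```

View pics/crop1.png

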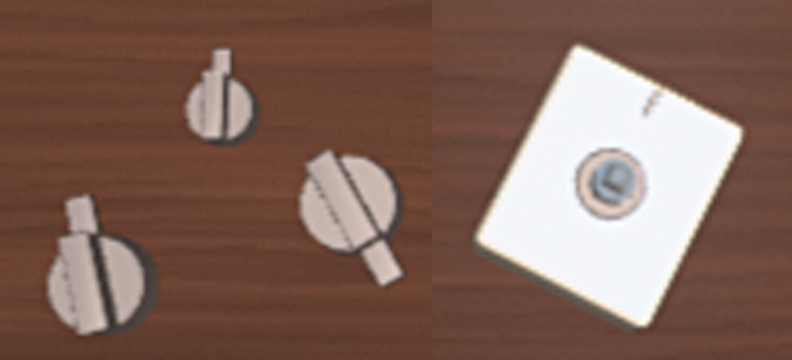

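The crop shows B at (222,108), A at (350,205) and C at (97,285). The rib is up and to the right of the shaft, at (652,100). Depth gives B a height of about 50 mm and A and C about 73 mm, so B is the 50 mm knob. Now for precise poses.

```bash
cat >> h.py <<'E'
def move(pos,h,obs=None,p0=None,h0=None):
    """shift/turn in tool units to reach pos with tool-x heading h (deg), tool down"""
    o=robot.observe(); R=o['tcp_rot']; p=o['tcp_pos'] if p0 is None else np.array(p0)
    h1=np.deg2rad(h); x=np.array([np.cos(h1),np.sin(h1),0]); z=np.array([0,0,-1.]); T=np.stack([x,np.cross(z,x),z],1)
    s=R.T@(np.array(pos)-p)/250; r=cv2.Rodrigues(R.T@T)[0].ravel()/np.pi
    return np.round(s,4),np.round(r,4)
E
python3 - <<'E'
from h import *
from scipy.optimize import minimize,least_squares
def rect(cx,cy,a,x0,x1,hw,n=1):
    ca,sa=np.cos(a),np.sin(a)
    L=np.array([[x0,-hw],[x1,-hw],[x1,hw],[x0,hw]])
    return L@np.array([[ca,sa],[-sa,ca]])+[cx,cy]
D={n:dict(np.load(n+'0.npz')) for n in('top','side')}
for n,c in D.items():
    X=cloud(c); near=np.hypot(X[...,0]-530,X[...,1]-222)<60
    hsv=cv2.cvtColor(c['pixels'],cv2.COLOR_BGR2HSV)
    b=near&(X[...,2]>43); Q=X[b]; 
    # re-project on known plane z=50
    v,u=np.nonzero(b); q=np.array([P(c,a,bb,50)[:2] for a,bb in zip(u,v)])
    w,V=np.linalg.eigh(np.cov(q.T)); print(n,'bar',q.mean(0).round(1),'ang',np.degrees(np.arctan2(V[1,1],V[0,1])).round(1),'ext',np.sqrt(w*12).round(1), 'r',cv2.minAreaRect(q.astype(np.float32)))
    h=near&(X[...,2]>19)&(X[...,2]<33); v,u=np.nonzero(h); q=np.array([P(c,a,bb,26)[:2] for a,bb in zip(u,v)])
    print('  hub', cv2.minEnclosingCircle(q.astype(np.float32)), q.mean(0))
    # box
    bx=(abs(X[...,0]-540)<90)&(abs(X[...,1]+178)<90)
    w=(bx&(X[...,2]>48)&(X[...,2]<70)&(hsv[...,1]<70)).astype(np.uint8)
    cs,_=cv2.findContours(w,0,2);k=max(cs,key=cv2.contourArea)
    q=np.array([P(c,a,bb,55)[:2] for a,bb in k[:,0]],np.float32); print('  box',cv2.minAreaRect(q))
    g=cv2.cvtColor(c['pixels'],cv2.COLOR_BGR2GRAY).astype(int)
    for lo,hi,z in((71,79,75),(85,100,93)):
        m=(np.hypot(X[...,0]-540,X[...,1]+178)<30)&(X[...,2]>lo)&(X[...,2]<hi); v,u=np.nonzero(m)
        if len(u): q=np.array([P(c,a,bb,z)[:2] for a,bb in zip(u,v)]); print('  shaft',z,len(u),q.mean(0).round(1),'med',np.median(q,0).round(1))
    m=bx&(g<200)&(X[...,2]>48)&(X[...,2]<68); v,u=np.nonzero(m); q=np.array([P(c,a,bb,59)[:2] for a,bb in zip(u,v)])
    d=np.hypot(q[:,0]-540,q[:,1]+178); mm=(d>38)&(d<60); print('  mark px',mm.sum(),np.median(q[mm],0) if mm.any() else '')
E
```

```text
top bar [528.9 224.5] ang -180.0 ext [15.4 45.8] r ((529.454833984375, 224.92657470703125), (44.168575286865234, 14.550689697265625), 2.725393056869507)
  hub ((538.4985961914062, 225.0222930908203), 31.77578353881836) [535.40331087 221.93157383]
  box ((538.6130981445312, -180.347412109375), (109.30927276611328, 129.36611938476562), 63.629180908203125)
  shaft 75 46 [ 538.5 -180.3] med [ 537.3 -178.7]
  shaft 93 28 [ 538.5 -180. ] med [ 538.5 -180. ]
  mark px 19 [ 554.8384515 -202.1670279]
side bar [529.2 234.3] ang 175.8 ext [23.2 46.4] r ((530.0112915039062, 235.36497497558594), (45.474674224853516, 24.767518997192383), 0.37071493268013)
  hub ((540.0004272460938, 236.31541442871094), 32.748538970947266) [536.53537344 240.4291628 ]
  box ((540.0521850585938, -167.23805236816406), (117.15245056152344, 131.7432403564453), 63.95417404174805)
  shaft 75 22 [ 539.6 -170.5] med [ 539.3 -170.4]
  shaft 93 13 [ 539.6 -168. ] med [ 539.9 -166.6]
  mark px 5 [ 584.87890786 -199.67339259]
```

carry_out([
  [0.3,-0.3,0,0,0,0.04,0.5],
  [0.5,-0.5,0,0,0,0.08,0.5],
  [0.7,-0.7,0,0,0,0.12,0.5],
  [0.85,-0.85,0,0,0,0.133,0.5],
  [1,-1,0,0,0,0.133,0.5],
  [1,-1,0,0,0,0.133,0.5],
  [1,-1,0,0,0,0.133,0.5],
  [1,-1,0,0,0,0.133,0.5],
  [1,-1,0,0,0,0.133,0.5],
  [1,-1,0,0,0,0.133,0.5],
], grip_force=50)

```text
time_s: 2.15
tcp_pos: [363.6, -190.2, 202.8]
tcp_rot: [[1.0, 0.016, -0.0], [0.016, -1.0, -0.0], [-0.0, 0.0, -1.0]]
contact_force: [-0.3, -0.7, 0.1]
width: 42.6
```

```bash
python3 - <<'E'
from h import *
o=robot.observe();print(o['time_s'],o['tcp_pos'],o['tcp_rot'].round(3).tolist(),o['width'])
print(move([529.3,225,150],1))
# nose heading of B: fit model mask by chamfer to union silhouette in top image
from scipy.optimize import minimize
c=dict(np.load('top0.npz'));hsv=cv2.cvtColor(c['pixels'],cv2.COLOR_BGR2HSV).astype(int)
K=c['K'];R=c['attitude'];t=c['xyz']
def proj(W):
    d=(W-t)@R; return np.stack([K[0,0]*d[:,0]/-d[:,2]+K[0,2],-K[1,1]*d[:,1]/-d[:,2]+K[1,2]],1)
u0,v0,S=165,195,16
img=cv2.resize(c['pixels'][v0:v0+55,u0:u0+55],None,fx=S,fy=S,interpolation=cv2.INTER_CUBIC)
hs=cv2.cvtColor(img,cv2.COLOR_BGR2HSV); obs=cv2.blur(((hs[...,1]<80)).astype(np.float32),(9,9))
th=np.linspace(0,6.283,60)
def mask(p):
    x,y,a=p; m=np.zeros(img.shape[:2],np.uint8)
    def box(x0,x1,h,z0,z1): return np.array([[i,j,k] for i in(x0,x1) for j in(-h,h) for k in(z0,z1)],float)
    for W in (np.concatenate([np.stack([24*np.cos(th),24*np.sin(th),0*th+z],1) for z in(0,26)]),box(20,42,6,16,26),box(-23,23,7,26,50)):
        ca,sa=np.cos(a),np.sin(a); G=np.stack([x+ca*W[:,0]-sa*W[:,1],y+sa*W[:,0]+ca*W[:,1],W[:,2]],1)
        q=((proj(G)-[u0,v0]+.5)*S-.5); cv2.fillConvexPoly(m,cv2.convexHull(np.round(q).astype(np.int32)),1)
    return cv2.blur(m.astype(np.float32),(9,9))
r=minimize(lambda p:((mask([p[0],p[1],p[2]/20])-obs)**2).mean(),[529.3,225,.3],method='Nelder-Mead',options=dict(initial_simplex=[[529.3,225,.3],[533,225,.3],[529,229,.3],[529,225,2]]))
print(r.x[:2],np.degrees(r.x[2]/20),r.fun, obs.mean())
E
```

```text
2.15 [ 363.60823667 -190.15235919  202.79901972] [[1.0, 0.016, -0.0], [0.016, -1.0, -0.0], [-0.0, 0.0, -1.0]] 42.60511073662377
(array([ 0.6893, -1.6498,  0.2109]), array([ 0.    ,  0.0001, -0.0005]))
[530.62160676 226.39594052] 0.5667541443177435 0.022709211334586143 0.14025697
```

carry_out([
  [0.1,-0.25,0,0,0,0,0.5],
  [0.2,-0.5,0,0,0,0,0.5],
  [0.3,-0.75,0,0,0,0,0.5],
  [0.4,-1,0,0,0,0,0.5],
  [0.4,-1,0,0,0,0,0.5],
  [0.4,-1,0,0,0,0,0.5],
  [0.4,-1,0,0,0,0,0.5],
  [0.4,-1,0,0,0,0,0.5],
  [0.4,-1,0,0,0,0,0.5],
  [0.4,-1,0,0,0,0,0.5],
])

```text
time_s: 3.4
tcp_pos: [459.3, 62.1, 203.0]
tcp_rot: [[1.0, 0.017, 0.0], [0.017, -1.0, -0.0], [0.0, 0.0, -1.0]]
contact_force: [-0.6, -0.3, -1.1]
width: 42.6
```

carry_out([
  [0.15,-0.25,0.1,0,0,0,0.5],
  [0.22,-0.5,0.2,0,0,0,0.5],
  [0.29,-0.65,0.3,0,0,0,0.5],
  [0.29,-0.65,0.36,0,0,0,0.5],
  [0.29,-0.65,0.4,0,0,0,0.5],
  [0.29,-0.65,0.4,0,0,0,0.5],
  [0.29,-0.65,0.4,0,0,0,0.5],
  [0.29,-0.65,0.4,0,0,0,0.5],
  [0.29,-0.65,0.4,0,0,0,0.5],
  [0.29,-0.65,0.4,0,0,0,0.5],
])

```text
time_s: 4.65
tcp_pos: [529.0, 226.3, 103.2]
tcp_rot: [[1.0, 0.018, 0.001], [0.018, -1.0, 0.0], [0.001, -0.0, -1.0]]
contact_force: [0.9, 0.5, 1.0]
width: 42.7
```

```bash
python3 - <<'E'
from h import *
o=robot.observe();print(o['time_s'],o['tcp_pos'],o['width'])
print(move([529.8,225.3,29],.8))
c=robot.camera('side');a=c['pixels']
t=robot.camera('top')['pixels']
cv2.imwrite('pics/pre.png',np.hstack([cv2.resize(a[220:320,220:360],(560,400),interpolation=2),cv2.resize(t[190:260,160:200],(229,400),interpolation=2)]))
E
```

```text
4.65 [529.04558659 226.27226162 103.24844017] 42.68188672174879
(array([0.0028, 0.004 , 0.297 ]), array([-0.    , -0.0002,  0.0012]))
```

View pics/pre.png

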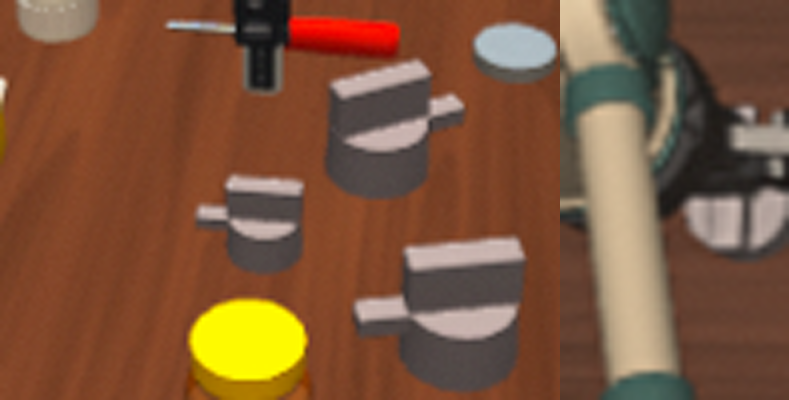

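The side crop shows the fingers above the small knob, whose bar is centred at (265,190). The big knobs are clear of them. Descending and gripping.

carry_out([
  [0.003,0.003,0.1,0,0,0,0.5],
  [0.003,0.003,0.2,0,0,0,0.5],
  [0.003,0.003,0.26,0,0,0,0.5],
  [0.003,0.003,0.293,0,0,0,0.5],
  [0.003,0.003,0.293,0,0,0,0.5],
  [0.003,0.003,0.293,0,0,0,0.05],
  [0.003,0.003,0.293,0,0,0,0],
  [0.003,0.003,0.293,0,0,0,0],
  [0.003,0.003,0.293,0,0,0,0],
  [0.003,0.003,0.293,0,0,0,0],
])

```text
time_s: 6.0
tcp_pos: [529.7, 225.7, 29.7]
tcp_rot: [[1.0, 0.018, 0.0], [0.018, -1.0, -0.0], [0.0, 0.0, -1.0]]
contact_force: [-0.4, 0.1, 0.7]
width: 0.2
```

```bash
python3 - <<'E'
from h import *
o=robot.observe();print(o['time_s'],o['tcp_pos'],o['width'],o['contact_force'])
E
```

```text
6.0 [529.70925948 225.6640082   29.70255004] 0.19847937806647384 [-0.38683909  0.09468135  0.72924889]
```

The fingers closed to 0.2 mm, so nothing is gripped. I'll look again.

```bash
python3 - <<'E'
from h import *
c=robot.camera('side');a=c['pixels'];np.savez('s1.npz',**c)
tc=robot.camera('top');np.savez('t1.npz',**tc);t=tc['pixels']
cv2.imwrite('pics/miss.png',np.hstack([cv2.resize(a[220:320,220:340],(480,400),interpolation=2),cv2.resize(t[195:255,160:205],(300,400),interpolation=2)]))
K=c['K'];R=c['attitude'];T=c['xyz']
p=robot.observe()['tcp_pos']
for n,c in(('s',c),('t',tc)):
    d=(p-c['xyz'])@c['attitude'];print(n,c['K'][0,0]*d[0]/-d[2]+c['K'][0,2],c['K'][1,2]+c['K'][0,0]*d[1]/d[2])
E
```

```text
s 286.54717518398513 271.749434893681
t 190.30813118225578 224.84075940855772
```

View pics/miss.png

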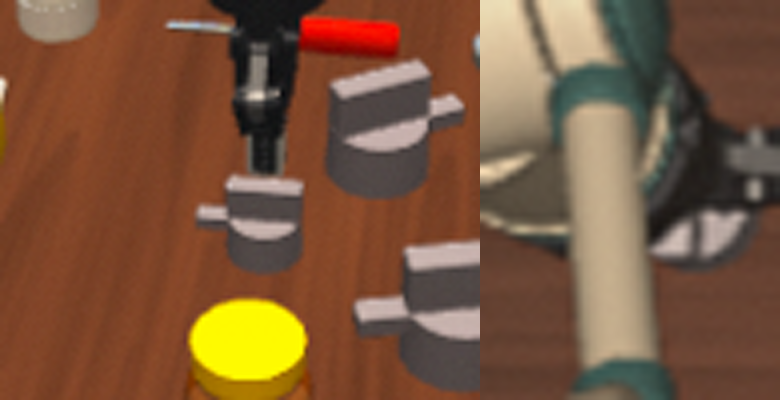

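The side crop shows the fingers ending behind the bar, whose top edge is at (265,178), so they are on its -y side. In the top crop the gripper is near (755,160), well right of its projected place at (682,199). The two cameras disagree in y, so I'll compare them against each other and the robot.

```bash
cat >> h.py <<'E'
def proj(c,W):
    d=(np.atleast_2d(W)-c['xyz'])@c['attitude']; K=c['K']; return np.stack([K[0,0]*d[:,0]/-d[:,2]+K[0,2],K[1,2]+K[1,1]*d[:,1]/d[:,2]],1)
E
python3 - <<'E'
from h import *
D={n:dict(np.load(n+'0.npz')) for n in('top','side')}; E={'top':dict(np.load('t1.npz')),'side':dict(np.load('s1.npz'))}
def face(c,X,ctr,r,lo,hi,f=None):
    m=(np.hypot(X[...,0]-ctr[0],X[...,1]-ctr[1])<r)&(X[...,2]>lo)&(X[...,2]<hi)
    if f is not None: m&=f
    q=X[m]; return len(q),(q.min(0)+q.max(0))[:2]/2 if len(q) else None, np.median(q,0).round(1) if len(q) else None
for n,c in D.items():
    X=cloud(c); hsv=cv2.cvtColor(c['pixels'],cv2.COLOR_BGR2HSV).astype(int); H,S,V=hsv[...,0],hsv[...,1],hsv[...,2]
    print(n)
    print(' mustard',face(c,X,(500,440),80,104,118,(S>150)&(H>20)&(H<35)))
    print(' yog',face(c,X,(705,-20),60,65,76))
    print(' butter',face(c,X,(740,190),90,49,60))
    print(' lid',face(c,X,(380,-10),45,9,20))
    print(' red handle',face(c,X,(480,0),90,5,40,(S>180)&((H<6)|(H>174))&(V>100)))
    print(' Bbar',face(c,X,(530,228),50,45,56)); print(' box',face(c,X,(540,-178),95,50,61,V>150)); print(' tip',face(c,X,(540,-175),25,88,100))
o=robot.observe()['tcp_pos']; print('tcp',o)
for n,c in E.items():
    X=cloud(c); m=(abs(X[...,0]-o[0])<40)&(abs(X[...,1]-o[1])<60)&(X[...,2]>56)&(X[...,2]<100); q=X[m]; print(n,'finger pts',len(q),np.median(q,0).round(1),q.min(0).round(1),q.max(0).round(1))
    print(c['xyz']-D[n]['xyz'],abs(c['attitude']-D[n]['attitude']).max())
E
```

```text
top
 mustard (465, array([512.79582015, 425.17459608]), array([511.9, 424.7, 109.7]))
 yog (351, array([716.16681832, -16.09906018]), array([715.6, -16.2,  70.2]))
 butter (1431, array([746.5453653 , 199.00478923]), array([745.6, 199.3,  54.7]))
 lid (449, array([372.64774049,  -9.41691375]), array([376.5,  -7.9,  14.8]))
 red handle (328, array([503.11105296,  -1.91219586]), array([502.2,  -2.6,  23.5]))
 Bbar (110, array([529.59087832, 224.9549473 ]), array([529.4, 224.6,  49.3]))
 box (2187, array([ 537.82594663, -180.2838641 ]), array([ 537.3, -179.2,   55.5]))
 tip (23, array([ 538.37983978, -180.277842  ]), array([ 539.3, -181. ,   93.3]))
side
 mustard (516, array([512.77405387, 429.98798963]), array([512.7, 435. , 110.6]))
 yog (142, array([717.17670426, -11.62357521]), array([715.9,  -7.5,  69.7]))
 butter (921, array([747.50839796, 207.1641258 ]), array([746.5, 214.1,  55.2]))
 lid (205, array([378.20575467,  -3.44929736]), array([379.3,   1.1,  14.1]))
 red handle (241, array([505.16402372,   5.2346742 ]), array([503.2,  10.6,  20.8]))
 Bbar (95, array([530.43789143, 231.09661374]), array([530. , 233.5,  50. ]))
 box (580, array([ 541.24650344, -173.80593736]), array([ 535.2, -161.7,   55.1]))
 tip (10, array([ 540.59820982, -177.68106211]), array([ 540.2, -173. ,   90.7]))
tcp [529.66192668 225.64471515  29.62636282]
top finger pts 5 [522.3 213.3  71.2] [518.1 208.6  58.9] [523.4 216.6  84.3]
[0. 0. 0.] 0.0
side finger pts 99 [529.  236.3  77.9] [519.  223.6  58.9] [540.4 242.9  96.1]
[0. 0. 0.] 0.0
```

```bash
python3 - <<'E'
from h import *
s=dict(np.load('s1.npz'));t=dict(np.load('t1.npz'));s0=dict(np.load('side0.npz'))
A=s['pixels'].copy();B=t['pixels'].copy()
d=np.abs(A[255:300,262:305].astype(int)-s0['pixels'][255:300,262:305]).sum(2); v,u=np.nonzero(d>60); print('diff rows',v.min()+255,v.max()+255,'cols',u.min()+262,u.max()+262)
def crop(im,c,u0,v0,w,h,S,pts):
    g=cv2.resize(im[v0:v0+h,u0:u0+w],None,fx=S,fy=S,interpolation=2)
    for p,col in pts:
        q=((proj(c,p)[0]-[u0,v0]+.5)*S).astype(int); cv2.circle(g,tuple(map(int,q)),4,col,1)
    return g
p=robot.observe()['tcp_pos']
pts=[(p,(0,0,255)),(p+[0,0,19],(0,255,0)),(p+[0,0,73],(255,0,0)),([529.7,225.5,50],(0,255,255))]
a=crop(A,s,245,200,80,110,5,pts); b=crop(B,t,150,180,80,110,5,pts)
cv2.imwrite('pics/dbg.png',np.hstack([a,b]))
X=cloud(s); 
for r in range(222,292,3): print(r,X[r,286].round().tolist(), end=' ')
E
```

```text
diff rows 255 263 cols 282 290
222 [526.0, 264.0, 197.0] 225 [527.0, 262.0, 188.0] 228 [527.0, 261.0, 179.0] 231 [527.0, 260.0, 171.0] 234 [527.0, 262.0, 164.0] 237 [526.0, 268.0, 160.0] 240 [525.0, 276.0, 157.0] 243 [525.0, 274.0, 148.0] 246 [523.0, 286.0, 149.0] 249 [524.0, 280.0, 136.0] 252 [527.0, 258.0, 112.0] 255 [530.0, 236.0, 88.0] 258 [530.0, 238.0, 80.0] 261 [530.0, 236.0, 70.0] 264 [540.0, 158.0, 2.0] 267 [530.0, 233.0, 50.0] 270 [530.0, 235.0, 42.0] 273 [530.0, 237.0, 35.0] 276 [529.0, 239.0, 27.0] 279 [528.0, 249.0, 26.0] 282 [528.0, 250.0, 18.0] 285 [527.0, 255.0, 12.0] 288 [528.0, 251.0, -0.0] 291 [526.0, 263.0, 1.0]
```

View pics/dbg.png

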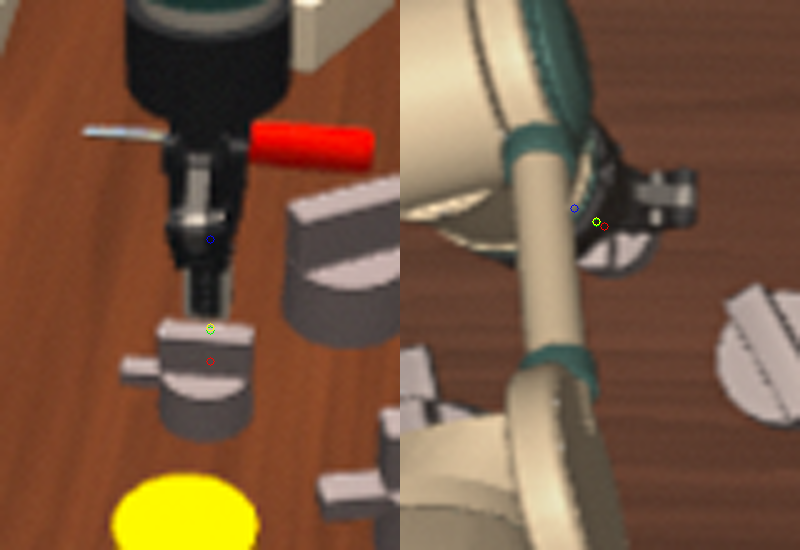

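In the side crop, depth shows bare table between the fingertips and the bar top (row 264), with the tips at z≈65. They are about 12 mm above the bar even though the reported TCP height is 29.7. The lateral alignment is fine. I'll open here and re-measure the tip height.

carry_out([
  [0,0,0,0,0,0,0.5],
  [0,0,0,0,0,0,0.5],
  [0,0,0,0,0,0,0.5],
  [0,0,0,0,0,0,0.5],
  [0,0,0,0,0,0,0.5],
  [0,0,0,0,0,0,0.5],
  [0,0,0,0,0,0,0.5],
  [0,0,0,0,0,0,0.5],
  [0,0,0,0,0,0,0.5],
  [0,0,0,0,0,0,0.5],
])

```text
time_s: 7.35
tcp_pos: [529.7, 225.6, 29.6]
tcp_rot: [[1.0, 0.018, 0.0], [0.018, -1.0, -0.0], [0.0, 0.0, -1.0]]
contact_force: [-0.3, 0.6, 0.5]
width: 42.6
```

```bash
python3 - <<'E'
from h import *
o=robot.observe();print(o['time_s'],o['tcp_pos'],o['q'].round(2),o['width'])
c=robot.camera('side');np.savez('s2.npz',**c);X=cloud(c)
for u in(284,287): print([(r,*X[r,u].round().astype(int).tolist()) for r in range(244,276,2)])
# simple check: flange geometry - gripper points y-profile
s=dict(np.load('s1.npz'));Y=cloud(s)
m=(abs(Y[...,0]-530)<70)&(abs(Y[...,1]-236)<90)&(Y[...,2]>56)
q=Y[m]
for z in range(56,260,10):
    w=q[(q[:,2]>=z)&(q[:,2]<z+10)]
    if len(w): print(z,len(w),w[:,0].min().round(),w[:,0].max().round(),np.median(w[:,1]).round(),w[:,1].max().round())
E
```

```text
7.35 [529.65416675 225.6496557   29.61669067] [ 1.6150e+01  2.4260e+01  1.0025e+02 -1.0000e-02  5.5490e+01  1.0513e+02] 42.62959161000092
[(244, 527, 292, 158), (246, 527, 290, 151), (248, 528, 288, 144), (250, 528, 286, 137), (252, 528, 287, 133), (254, 530, 271, 116), (256, 529, 278, 116), (258, 529, 277, 109), (260, 532, 259, 90), (262, 531, 263, 87), (264, 531, 261, 80), (266, 531, 260, 73), (268, 532, 254, 63), (270, 534, 237, 43), (272, 535, 235, 35), (274, 535, 237, 31)]
[(244, 521, 291, 158), (246, 521, 291, 152), (248, 521, 289, 146), (250, 521, 287, 139), (252, 522, 283, 130), (254, 522, 283, 125), (256, 522, 278, 116), (258, 523, 274, 108), (260, 524, 261, 92), (262, 524, 260, 86), (264, 524, 260, 80), (266, 525, 258, 72), (268, 524, 261, 68), (270, 527, 236, 44), (272, 527, 238, 39), (274, 527, 236, 31)]
56 62 464.0 540.0 158.0 237.0
66 86 461.0 540.0 156.0 242.0
76 33 519.0 540.0 238.0 243.0
86 19 519.0 540.0 239.0 241.0
96 3 518.0 524.0 235.0 243.0
106 27 516.0 541.0 257.0 263.0
116 21 515.0 539.0 265.0 273.0
126 46 513.0 546.0 244.0 280.0
136 51 513.0 545.0 253.0 289.0
146 98 510.0 547.0 281.0 290.0
156 92 510.0 550.0 253.0 280.0
166 56 511.0 547.0 263.0 269.0
176 38 518.0 540.0 263.0 267.0
186 105 493.0 567.0 260.0 267.0
196 131 493.0 566.0 258.0 267.0
206 129 493.0 566.0 258.0 266.0
216 139 493.0 566.0 259.0 266.0
226 197 493.0 567.0 253.0 266.0
236 92 497.0 559.0 255.0 262.0
246 146 494.0 567.0 257.0 264.0
256 112 494.0 565.0 257.0 264.0
```

carry_out([
  [0,-0.008,0.02,0,0,0,0.5],
  [0,-0.008,0.04,0,0,0,0.5],
  [0,-0.008,0.06,0,0,0,0.5],
  [0,-0.008,0.08,0,0,0,0.5],
  [0,-0.008,0.08,0,0,0,0.5],
  [0,-0.008,0.08,0,0,0,0.5],
  [0,-0.008,0.08,0,0,0,0.5],
  [0,-0.008,0.08,0,0,0,0.5],
  [0,-0.008,0.08,0,0,0,0.5],
  [0,-0.008,0.08,0,0,0,0.5],
])

```text
time_s: 8.65
tcp_pos: [529.7, 227.6, 9.7]
tcp_rot: [[1.0, 0.018, 0.0], [0.018, -1.0, -0.0], [0.0, 0.0, -1.0]]
contact_force: [0.4, 0.1, 0.8]
width: 42.8
```

```bash
python3 - <<'E'
from h import *
o=robot.observe();print(o['time_s'],o['tcp_pos'],o['contact_force'],o['width'])
c=robot.camera('side');np.savez('s3.npz',**c);X=cloud(c)
for u in(284,287): print([(r,*X[r,u].round().astype(int).tolist()) for r in range(260,290,1)])
a=c['pixels'][220:300,245:325];t=robot.camera('top')['pixels'][190:270,150:230]
cv2.imwrite('pics/d2.png',np.hstack([cv2.resize(i,(400,400),interpolation=2) for i in(a,t)]))
E
```

```text
8.65 [529.67868458 227.63775101   9.68221562] [0.38184167 0.10818584 0.80238426] 42.82350596402543
[(260, 528, 288, 111), (261, 530, 274, 98), (262, 529, 279, 99), (263, 529, 281, 98), (264, 529, 280, 94), (265, 529, 280, 92), (266, 529, 281, 89), (267, 531, 263, 73), (268, 531, 262, 69), (269, 531, 262, 66), (270, 531, 264, 65), (271, 531, 263, 61), (272, 531, 261, 57), (273, 531, 261, 53), (274, 531, 260, 49), (275, 531, 261, 47), (276, 534, 237, 25), (277, 534, 244, 27), (278, 533, 249, 28), (279, 533, 251, 27), (280, 532, 253, 26), (281, 532, 254, 23), (282, 532, 254, 21), (283, 532, 252, 16), (284, 532, 256, 16), (285, 532, 254, 11), (286, 532, 253, 7), (287, 533, 251, 3), (288, 533, 252, 0), (289, 532, 253, -2)]
[(260, 521, 289, 113), (261, 521, 283, 106), (262, 521, 284, 104), (263, 522, 283, 100), (264, 522, 281, 96), (265, 522, 280, 92), (266, 522, 277, 87), (267, 524, 263, 73), (268, 524, 262, 70), (269, 524, 263, 68), (270, 524, 264, 65), (271, 524, 265, 63), (272, 524, 263, 59), (273, 524, 262, 55), (274, 524, 263, 53), (275, 524, 260, 47), (276, 524, 259, 43), (277, 526, 243, 27), (278, 526, 246, 27), (279, 526, 248, 26), (280, 525, 253, 27), (281, 526, 249, 20), (282, 525, 253, 21), (283, 526, 249, 14), (284, 525, 251, 13), (285, 525, 252, 10), (286, 525, 253, 8), (287, 525, 254, 6), (288, 525, 251, 0), (289, 525, 254, -1)]
```

View pics/d2.png

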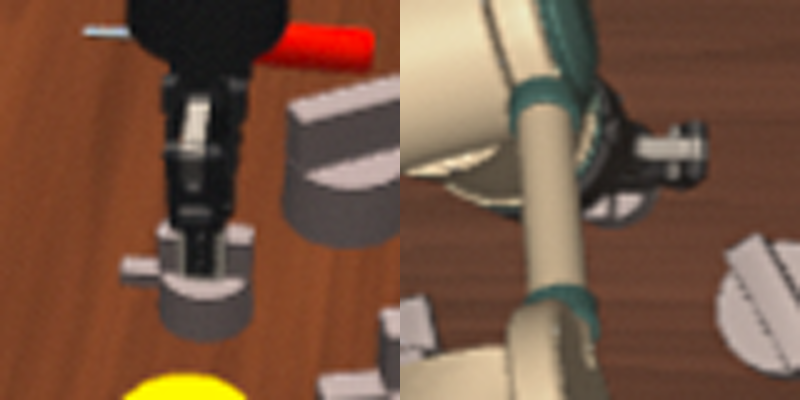

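The side crop shows the near finger in front of the bar with its tip at about (200,275). By depth that is z≈45 at a reported TCP of 9.7, so the true tip sits about 35 mm above the reported TCP. I'll go 11 mm lower, 2 mm further in +y, then close.

carry_out([
  [0,-0.008,0.02,0,0,0,0.5],
  [0,-0.008,0.044,0,0,0,0.5],
  [0,-0.008,0.044,0,0,0,0.5],
  [0,-0.008,0.044,0,0,0,0.25],
  [0,-0.008,0.044,0,0,0,0.1],
  [0,-0.008,0.044,0,0,0,0],
  [0,-0.008,0.044,0,0,0,0],
  [0,-0.008,0.044,0,0,0,0],
  [0,-0.008,0.044,0,0,0,0],
  [0,-0.008,0.044,0,0,0,0],
], grip_force=50)

```text
time_s: 10.0
tcp_pos: [529.7, 229.6, -1.3]
tcp_rot: [[1.0, 0.018, 0.0], [0.018, -1.0, -0.0], [0.0, 0.0, -1.0]]
contact_force: [0.5, -0.4, 0.5]
width: 12.5
```

Gripped at 12.5 mm. Lift about 115 mm, then move across.

carry_out([
  [0,0,-0.1,0,0,0,0],
  [0,0,-0.25,0,0,0,0],
  [0,0,-0.4,0,0,0,0],
  [0,0.15,-0.46,0,0,0,0],
  [0,0.35,-0.46,0,0,0.04,0],
  [0,0.55,-0.46,0,0,0.08,0],
  [0,0.75,-0.46,0,0,0.12,0],
  [0,0.9,-0.46,0,0,0.152,0],
  [0,1,-0.46,0,0,0.152,0],
  [0,1,-0.46,0,0,0.152,0],
])

```text
time_s: 11.25
tcp_pos: [534.0, -21.8, 113.5]
tcp_rot: [[0.895, -0.446, -0.0], [-0.446, -0.895, -0.0], [-0.0, 0.0, -1.0]]
contact_force: [0.1, -0.6, -0.1]
width: 13.1
```

```bash
python3 - <<'E'
from h import *
o=robot.observe();p=o['tcp_pos'];print(o['time_s'],p,o['contact_force'],o['width'],np.degrees(np.arctan2(o['tcp_rot'][1,0],o['tcp_rot'][0,0])))
print(move([538.5,-178,p[2]],-26.3))
c=robot.camera('side');np.savez('s4.npz',**c)
# box top-face fit in side image (0) : bright mask
for n,f in(('side','side0.npz'),('top','top0.npz')):
    c=dict(np.load(f));g=cv2.cvtColor(c['pixels'],cv2.COLOR_BGR2GRAY)
    q=proj(c,np.array([[539+ca*a-sa*b,-180+sa*a+ca*b,55] for ca,sa in[(np.cos(np.radians(-26.3)),np.sin(np.radians(-26.3)))] for a,b in((65,55),(65,-55),(-65,-55),(-65,55))]))
    print(n,q.round(1).tolist())
c=dict(np.load('side0.npz'));a=cv2.resize(c['pixels'][170:215,270:330],(800,600),interpolation=2)
cv2.imwrite('pics/box.png',a)
E
```

```text
11.25 [533.97584304 -21.76292208 113.54036276] [ 0.05845976 -0.59221959 -0.12546013] 13.139725505244472 -26.49759451379999
(array([2.950e-01, 5.512e-01, 1.000e-04]), array([ 0.0001,  0.    , -0.0011]))
side [[273.4, 189.1], [291.9, 176.8], [325.4, 186.4], [307.9, 199.9]]
top [[348.2, 189.2], [389.0, 209.9], [365.1, 257.8], [324.0, 236.5]]
```

View pics/box.png

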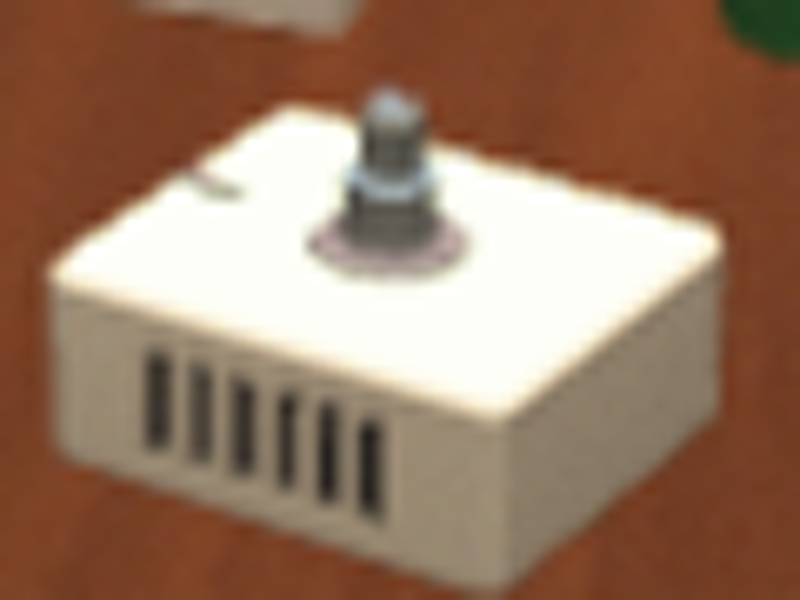

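The crop shows the box's top corners at (50,272), (285,105), (722,230) and (505,418), and the rib at (210,183) towards the left-far edge. The side camera puts the box centre near (541.4,-175.6) and the top camera near (538.6,-180.3). I'll hover just above the shaft and compare knob with shaft in one image.

carry_out([
  [0.08,0.14,0,0,0,0,0],
  [0.18,0.32,0,0,0,0,0],
  [0.26,0.47,0,0,0,0,0],
  [0.3,0.546,0,0,0,0,0],
  [0.3,0.546,0.02,0,0,0,0],
  [0.3,0.546,0.038,0,0,0,0],
  [0.3,0.546,0.038,0,0,0,0],
  [0.3,0.546,0.038,0,0,0,0],
  [0.3,0.546,0.038,0,0,0,0],
  [0.3,0.546,0.038,0,0,0,0],
])

```text
time_s: 12.55
tcp_pos: [540.9, -175.8, 104.3]
tcp_rot: [[0.896, -0.443, 0.0], [-0.443, -0.896, -0.0], [0.0, 0.0, -1.0]]
contact_force: [0.4, -0.2, -1.2]
width: 13.1
```

```bash
python3 - <<'E'
from h import *
o=robot.observe();p=o['tcp_pos'];print(o['time_s'],p,o['width'])
c=robot.camera('side');np.savez('s5.npz',**c);t=robot.camera('top');np.savez('t5.npz',**t)
th=np.linspace(0,6.283,60)
def draw(g,c,u0,v0,S,cen,h,col,parts):
    ca,sa=np.cos(np.radians(h)),np.sin(np.radians(h))
    for W in parts:
        W=np.array(W,float); G=np.stack([cen[0]+ca*W[:,0]-sa*W[:,1],cen[1]+sa*W[:,0]+ca*W[:,1],cen[2]+W[:,2]],1)
        q=((proj(c,G)-[u0,v0]+.5)*S).astype(np.int32); cv2.polylines(g,[q],True,col,1)
circ=lambda r,z:np.stack([r*np.cos(th),r*np.sin(th),0*th+z],1)
rec=lambda x0,x1,h,z:[[x0,-h,z],[x1,-h,z],[x1,h,z],[x0,h,z]]
knob=[circ(24,0),circ(24,26),rec(24,42,6,26),rec(-23,23,7,50)]
box=[rec(-65,65,55,55),rec(43,61,2.5,59),circ(12.5,75)]
S=8; u0,v0=262,150
g=cv2.resize(c['pixels'][150:210,262:332],None,fx=S,fy=S,interpolation=2)
k=[p[0],p[1],p[2]+1.3]
draw(g,c,u0,v0,S,k,-26.4,(0,0,255),knob);draw(g,c,u0,v0,S,[541.4,-175.6,0],-26.3,(0,255,0),box)
cv2.imwrite('pics/hov.png',g[:, :])
E
```

```text
12.55 [ 540.85526508 -175.76299508  104.32429706] 13.063029060902858
```

View pics/hov.png

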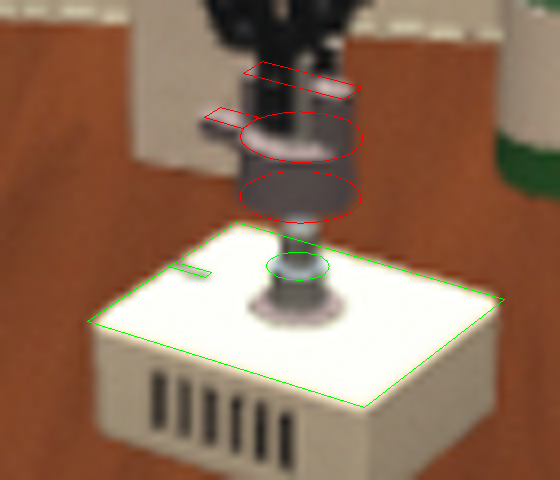

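The overlay shows the outlined model knob and box agreeing with the picture. The hub is seen at columns 237–355 against a predicted 241–360, and the shaft is centred at about 298. I'll measure both columns to sub-pixel level.

```bash
python3 - <<'E'
from h import *
c=dict(np.load('s5.npz'));s0=dict(np.load('side0.npz'))
def edges(img,r,a,b):
    l=img[r,a:b].astype(float); d=np.gradient(cv2.GaussianBlur(l.reshape(1,-1),(3,1),0).ravel()); return l,d
hs=cv2.cvtColor(c['pixels'],cv2.COLOR_BGR2HSV)[...,1]; g=cv2.cvtColor(c['pixels'],cv2.COLOR_BGR2GRAY); g0=cv2.cvtColor(s0['pixels'],cv2.COLOR_BGR2GRAY)
for r in(168,170,171,172,173,174): print('hubS',r,hs[r,286:312].tolist())
for r in(183,184,186,187,188,189): print('shaft',r,g0[r,289:310].tolist())
for z,R in((1.3+104.3+10,0),): print('TCP col',proj(c,[540.86,-175.76,115])[0],'+1x',proj(c,[541.86,-175.76,115])[0],'box axis at',[proj(c,[541.4,-175.6,z])[0].round(2).tolist() for z in(58,70,85)])
E
```

```text
hubS 168 [61, 63, 63, 62, 61, 57, 34, 35, 33, 33, 34, 33, 35, 33, 34, 34, 33, 33, 43, 70, 142, 182, 178, 177, 178, 178]
hubS 170 [70, 71, 66, 63, 63, 62, 36, 28, 32, 35, 35, 35, 36, 30, 30, 38, 39, 37, 34, 64, 141, 178, 178, 177, 177, 178]
hubS 171 [125, 100, 92, 78, 72, 67, 37, 31, 34, 35, 34, 40, 31, 34, 34, 26, 33, 33, 38, 50, 121, 175, 178, 178, 172, 173]
hubS 172 [172, 173, 180, 178, 162, 114, 36, 30, 36, 35, 40, 38, 38, 34, 35, 35, 36, 34, 38, 43, 120, 181, 175, 178, 180, 180]
hubS 173 [172, 172, 176, 181, 177, 131, 29, 35, 32, 36, 31, 38, 31, 37, 34, 32, 35, 36, 34, 56, 121, 176, 176, 174, 171, 175]
hubS 174 [168, 176, 171, 179, 176, 132, 38, 34, 33, 38, 31, 31, 36, 37, 32, 35, 33, 33, 28, 55, 129, 180, 177, 174, 171, 177]
shaft 183 [253, 253, 253, 253, 253, 251, 226, 170, 154, 131, 119, 127, 153, 198, 243, 253, 253, 253, 252, 245, 237]
shaft 184 [253, 253, 253, 253, 253, 252, 222, 89, 130, 160, 165, 162, 127, 165, 247, 253, 253, 253, 253, 253, 253]
shaft 186 [253, 253, 253, 253, 247, 212, 128, 82, 88, 92, 93, 92, 86, 106, 183, 239, 252, 253, 253, 253, 253]
shaft 187 [253, 253, 253, 250, 202, 167, 124, 91, 91, 91, 94, 89, 89, 114, 165, 192, 239, 253, 253, 253, 253]
shaft 188 [253, 253, 253, 248, 155, 170, 162, 123, 113, 111, 105, 108, 116, 143, 172, 178, 232, 253, 253, 253, 253]
shaft 189 [253, 253, 253, 252, 228, 178, 166, 163, 153, 151, 140, 144, 157, 160, 152, 198, 246, 253, 253, 253, 253]
TCP col [299.12124934 171.40635741] +1x [298.80674457 171.38911581] box axis at [[298.65, 187.48], [298.71, 184.16], [298.79, 179.96]]
```

Knob centre is at column 298.45 and the shaft at 298.7. Allowing for perspective, the knob is about 1.6 mm too far in +x, so I'll shift -1.8 mm along the bar and lower it onto the bevel.

carry_out([
  [-0.007,0,0,0,0,0,0],
  [-0.007,0,0.02,0,0,0,0],
  [-0.007,0,0.04,0,0,0,0],
  [-0.007,0,0.05,0,0,0,0],
  [-0.007,0,0.055,0,0,0,0],
  [-0.007,0,0.06,0,0,0,0],
  [-0.007,0,0.065,0,0,0,0],
  [-0.007,0,0.07,0,0,0,0],
  [-0.007,0,0.07,0,0,0,0],
  [-0.007,0,0.07,0,0,0,0],
])

```text
time_s: 13.9
tcp_pos: [539.3, -175.6, 87.0]
tcp_rot: [[0.896, -0.443, 0.0], [-0.443, -0.896, -0.001], [0.001, 0.001, -1.0]]
contact_force: [-0.8, -2.7, 2.8]
width: 12.9
```

```bash
cat > st.py <<'E'
from h import *
F=[];T=[]
o=robot.observe();print(o['time_s'],o['tcp_pos'].round(2),'F',o['contact_force'].round(2),'M',o['ft_torque'].round(3),'w',o['width'].round(2))
E
python3 st.py
```

```text
Traceback (most recent call last):
  File "st.py", line 3, in <module>
    o=robot.observe();print(o['time_s'],o['tcp_pos'].round(2),'F',o['contact_force'].round(2),'M',o['ft_torque'].round(3),'w',o['width'].round(2))
                                                                                                                              ^^^^^^^^^^^^^^^^
AttributeError: 'float' object has no attribute 'round'
```

carry_out([
  [0.001,0.002,0,0,0,0,0],
  [0.002,0.005,0,0,0,0,0],
  [0.002,0.005,0,0,0,0,0],
  [0.002,0.005,0,0,0,0,0],
  [0.002,0.005,0,0,0,0,0],
  [0.002,0.005,0,0,0,0,0],
  [0.002,0.005,0,0,0,0,0],
  [0.002,0.005,0,0,0,0,0],
  [0.002,0.005,0,0,0,0,0],
  [0.002,0.005,0,0,0,0,0],
])

```text
time_s: 15.15
tcp_pos: [539.1, -176.4, 86.7]
tcp_rot: [[0.896, -0.444, 0.0], [-0.444, -0.896, 0.0], [0.0, -0.0, -1.0]]
contact_force: [-0.1, 0.1, -0.9]
width: 12.9
```

```bash
sed -i "s/o\['width'\].round(2)/o['width']/" st.py; cat >> st.py <<'E'
c=robot.camera('side');np.savez('s6.npz',**c);p=o['tcp_pos'];R=o['tcp_rot']
g=cv2.cvtColor(c['pixels'],cv2.COLOR_BGR2GRAY);hs=cv2.cvtColor(c['pixels'],cv2.COLOR_BGR2HSV)
print('col298 g',[(r,int(g[r,297:301].mean())) for r in range(168,194)])
E
python3 st.py; python3 -c "
from h import *
c=dict(np.load('s5.npz'));g=cv2.cvtColor(c['pixels'],cv2.COLOR_BGR2GRAY);print([(r,int(g[r,297:301].mean())) for r in range(168,194)])"
```

```text
15.15 [ 539.08 -176.39   86.69] F [-0.1   0.11 -0.93] M [-0.01   0.024 -0.015] w 12.901488497072837
col298 g [(168, 52), (169, 56), (170, 51), (171, 62), (172, 102), (173, 151), (174, 161), (175, 72), (176, 75), (177, 74), (178, 75), (179, 74), (180, 73), (181, 74), (182, 88), (183, 136), (184, 158), (185, 93), (186, 94), (187, 94), (188, 112), (189, 151), (190, 181), (191, 243), (192, 253), (193, 254)]
[(168, 149), (169, 156), (170, 69), (171, 75), (172, 74), (173, 75), (174, 75), (175, 74), (176, 81), (177, 119), (178, 154), (179, 122), (180, 88), (181, 87), (182, 96), (183, 137), (184, 158), (185, 94), (186, 94), (187, 95), (188, 112), (189, 150), (190, 181), (191, 243), (192, 254), (193, 253)]
```

Force is gone and the collar hasn't moved, so the bore is over the shaft end. I'll lower to just above the collar.

carry_out([
  [0,0,0.005,0,0,0,0],
  [0,0,0.01,0,0,0,0],
  [0,0,0.015,0,0,0,0],
  [0,0,0.02,0,0,0,0],
  [0,0,0.025,0,0,0,0],
  [0,0,0.03,0,0,0,0],
  [0,0,0.035,0,0,0,0],
  [0,0,0.042,0,0,0,0],
  [0,0,0.042,0,0,0,0],
  [0,0,0.042,0,0,0,0],
])

```text
time_s: 16.45
tcp_pos: [539.1, -176.5, 76.2]
tcp_rot: [[0.896, -0.444, 0.0], [-0.444, -0.896, -0.0], [0.0, 0.0, -1.0]]
contact_force: [0.3, 1.2, -0.5]
width: 12.8
```

```bash
python3 st.py
```

```text
16.45 [ 539.1  -176.47   76.18] F [ 0.34  1.24 -0.5 ] M [0.082 0.056 0.027] w 12.825094462948416
col298 g [(168, 51), (169, 51), (170, 52), (171, 54), (172, 55), (173, 51), (174, 59), (175, 97), (176, 151), (177, 161), (178, 73), (179, 74), (180, 75), (181, 74), (182, 75), (183, 74), (184, 76), (185, 83), (186, 93), (187, 94), (188, 112), (189, 151), (190, 181), (191, 243), (192, 253), (193, 254)]
```

carry_out([
  [0,0,0.004,0,0,0,0],
  [0,0,0.008,0,0,0,0],
  [0,0,0.012,0,0,0,0],
  [0,0,0.016,0,0,0,0],
  [0,0,0.016,0,0,0,0],
  [0,0,0.016,0,0,0,0],
  [0,0,0.016,0,0,0,0],
  [0,0,0.016,0,0,0,0],
  [0,0,0.016,0,0,0,0],
  [0,0,0.016,0,0,0,0],
], grip_force=60)

```text
time_s: 17.75
tcp_pos: [539.1, -176.5, 72.2]
tcp_rot: [[0.896, -0.444, 0.0], [-0.444, -0.896, -0.0], [0.0, 0.0, -1.0]]
contact_force: [0.2, -0.1, 3.6]
width: 12.7
```

```bash
python3 st.py
```

```text
17.75 [ 539.12 -176.49   72.17] F [ 0.17 -0.13  3.62] M [0.071 0.125 0.021] w 12.666572753923123
col298 g [(168, 52), (169, 51), (170, 51), (171, 53), (172, 56), (173, 57), (174, 50), (175, 57), (176, 90), (177, 146), (178, 165), (179, 91), (180, 75), (181, 74), (182, 73), (183, 75), (184, 74), (185, 75), (186, 82), (187, 94), (188, 112), (189, 150), (190, 181), (191, 243), (192, 254), (193, 253)]
```

Contact at 3.6 N corresponds to about 1.5 mm of travel, so the collar was reached at TCP 73.7, matching geometry. Pressing 5.5 mm further brings it to 7 mm.

carry_out([
  [0,0,0.004,0,0,0,0],
  [0,0,0.008,0,0,0,0],
  [0,0,0.012,0,0,0,0],
  [0,0,0.016,0,0,0,0],
  [0,0,0.02,0,0,0,0],
  [0,0,0.022,0,0,0,0],
  [0,0,0.022,0,0,0,0],
  [0,0,0.022,0,0,0,0],
  [0,0,0.022,0,0,0,0],
  [0,0,0.022,0,0,0,0],
])

```text
time_s: 19.05
tcp_pos: [539.1, -176.5, 67.1]
tcp_rot: [[0.896, -0.444, 0.0], [-0.444, -0.896, -0.0], [0.0, 0.0, -1.0]]
contact_force: [-1.6, -0.1, 6.2]
width: 12.8
```

```bash
python3 st.py; for i in 1 2 3 4; do python3 -c "
from h import *
robot.camera('top');o=robot.observe();print(o['contact_force'].round(2),o['tcp_pos'].round(2))"; done
python3 - <<'E'
from h import *
c=dict(np.load('s6.npz'))
t=robot.camera('top')['pixels']
cv2.imwrite('pics/fin.png',np.hstack([cv2.resize(c['pixels'][145:215,260:340],(480,420),interpolation=2),cv2.resize(t[180:270,310:380],(320,420),interpolation=2)]))
E
```

```text
19.05 [ 539.08 -176.51   67.08] F [-1.58 -0.09  6.19] M [0.193 0.338 0.025] w 12.773610862807944
col298 g [(168, 34), (169, 51), (170, 53), (171, 50), (172, 50), (173, 52), (174, 52), (175, 52), (176, 54), (177, 74), (178, 118), (179, 164), (180, 145), (181, 75), (182, 74), (183, 75), (184, 74), (185, 74), (186, 74), (187, 78), (188, 109), (189, 151), (190, 181), (191, 242), (192, 253), (193, 254)]
[-1.86 -0.14  6.6 ] [ 539.12 -176.5    67.09]
[-1.64  0.43  6.57] [ 539.16 -176.49   67.09]
[-2.5   1.31  5.46] [ 539.11 -176.51   67.09]
[-1.13  0.49  5.93] [ 539.13 -176.5    67.08]
```

View pics/fin.png

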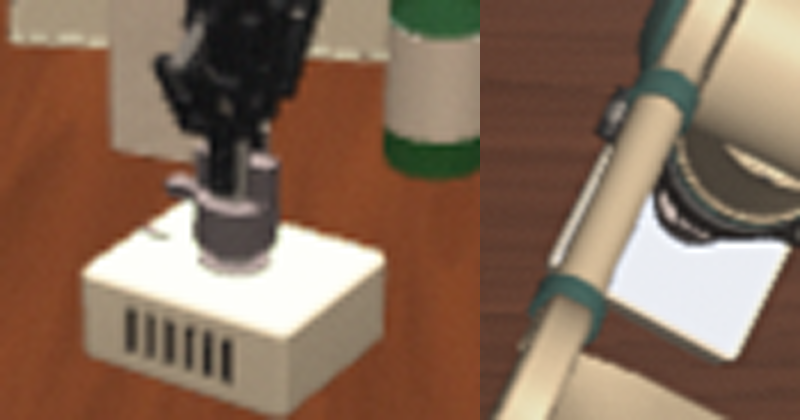

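The picture shows the knob seated on the shaft, at about (235,220) in the side crop. Its nose at (180,187) points towards the rib at (155,232), and the hub is close to the trim ring. Geometry gives 6.6 mm of travel, while force plus knob weight suggests about 5.5 mm. I'll add 0.5 mm.

carry_out([
  [0,0,0.001,0,0,0,0],
  [0,0,0.002,0,0,0,0],
  [0,0,0.002,0,0,0,0],
  [0,0,0.002,0,0,0,0],
  [0,0,0.002,0,0,0,0],
  [0,0,0.002,0,0,0,0],
  [0,0,0.002,0,0,0,0],
  [0,0,0.002,0,0,0,0],
  [0,0,0.002,0,0,0,0],
  [0,0,0.002,0,0,0,0],
])

```text
time_s: 20.6
tcp_pos: [539.1, -176.5, 66.6]
tcp_rot: [[0.896, -0.444, 0.0], [-0.444, -0.896, -0.0], [0.0, 0.0, -1.0]]
contact_force: [-1.8, 0.4, 6.9]
width: 12.5
```

```bash
for i in 1 2 3 4 5; do python3 st.py | cut -c1-110 ; done; python3 - <<'E'
from h import *
c=dict(np.load('s6.npz'));o=robot.observe();p=o['tcp_pos']
th=np.linspace(0,6.283,60)
S=10;u0,v0=270,155;g=cv2.resize(c['pixels'][155:215,270:335],None,fx=S,fy=S,interpolation=2)
h=np.radians(-26.3);ca,sa=np.cos(h),np.sin(h)
for z,r in((68,24),(94,24),(55,21)):
    q=((proj(c,np.stack([541.4+r*np.cos(th),-176+r*np.sin(th),0*th+z],1))-[u0,v0]+.5)*S).astype(np.int32);cv2.polylines(g,[q],True,(0,0,255),1)
q=((proj(c,np.array([[541.4+ca*a-sa*b,-176+sa*a+ca*b,94] for a,b in((20,-6),(42,-6),(42,6),(20,6))]))-[u0,v0]+.5)*S).astype(np.int32);cv2.polylines(g,[q],True,(0,255,0),1)
cv2.imwrite('pics/fin2.png',g)
E
```

```text
20.6 [ 539.12 -176.51   66.63] F [-1.79  0.39  6.92] M [ 0.18   0.37  -0.014] w 12.483910172205874
col298 g [(168, 31), (169, 51), (170, 52), (171, 51), (172, 50), (173, 50), (174, 52), (175, 51), (176, 51), (
20.65 [ 539.13 -176.5    66.66] F [-1.85  1.15  7.14] M [ 0.146  0.305 -0.02 ] w 12.962863792759272
col298 g [(168, 31), (169, 51), (170, 52), (171, 51), (172, 50), (173, 51), (174, 52), (175, 50), (176, 51), (
20.7 [ 539.14 -176.49   66.64] F [-1.64  1.37  6.54] M [0.155 0.34  0.056] w 12.672244009256627
col298 g [(168, 31), (169, 51), (170, 53), (171, 50), (172, 50), (173, 51), (174, 52), (175, 52), (176, 52), (
20.75 [ 539.1  -176.48   66.61] F [-0.75  1.1   7.13] M [0.131 0.308 0.001] w 12.483840077619368
col298 g [(168, 30), (169, 51), (170, 52), (171, 51), (172, 50), (173, 51), (174, 53), (175, 51), (176, 51), (
20.8 [ 539.12 -176.48   66.64] F [-0.98  0.63  6.78] M [ 0.158  0.346 -0.054] w 12.743119898495902
col298 g [(168, 31), (169, 51), (170, 53), (171, 50), (172, 51), (173, 52), (174, 52), (175, 50), (176, 52), (
```

View pics/fin2.png

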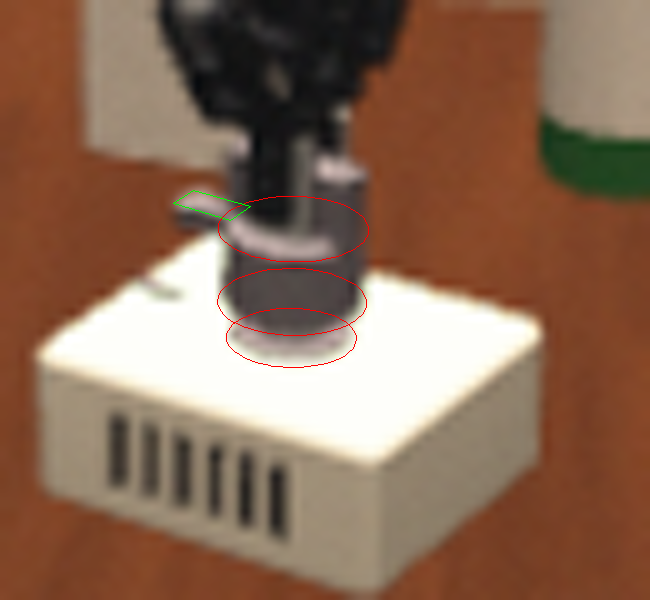

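The overlay shows the hub upright with its underside at z≈68 (75 minus 7), and the nose lined up with the box's +x axis. Handing in.

```bash
python3 -c "
from plant import robot
print(robot.sign_off())"
```

```text
the job is handed in; nothing more can be done
None
```

The 50 mm knob is back on the square shaft, nose towards the raised mark. The robot was still gripping it and pressing it in by about half when I handed in (time about 21 s of 45).

**Checks that agreed**
- **Seating:** the knob slid down with no axial force until it met the collar. Working back from the 3.6 N reading just after, that was at the geometric height of 75 mm.
- **Direction:** the model overlay on the last side picture matches the upright hub, its underside near z = 68 mm, and the nose along the box's +x.
- **Travel:** the geometry gives 7.0 mm, well short of the 14 mm stop.

**Checks that failed or disagreed**
- **First grasp:** it closed on air. By camera depth, the fingertips sat about 35 mm above the reported TCP. I corrected by the pictures, and nothing was disturbed.
- **Cameras:** the top and side cameras differed by about 5 mm in y. I aligned with the side camera and the contact force.
- **Final force:** it read about 6.9 N, or about 7.4 N with my guess for the knob's weight. That suggests 6.3 mm of travel, slightly under the geometric 7.0 mm.

I did not check the other items in a final picture. No unexpected contact force showed in the readings I took.

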